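Hang the graduated gauge on the sprung storeroom hook

ROBOT

A 7-joint arm with a two-finger parallel gripper is mounted at the origin on the work surface. World frame = base frame: x ahead of the robot, y to its left, z up, the work surface at z = 0. Lengths are in mm, angles in rad, forces in N, time in s.
With the tool pointing down it reaches from about 350 to 900 mm from the base axis. Payload 8.1 kg.
Tool frame: the origin (TCP) lies at the very end of the fingers, on their centre line; the grasp point (between the pads) lies 19 mm behind it (grip_depth is the distance from the TCP to the grasp point, in mm); z points along the fingers, y is the line along which they close (so a half turn about z gives the same grasp; the last joint's range is limited). The gripper opens to 85 mm and grips with 20 to 120 N. Pads are 22 mm wide; open, the fingers measure 114 mm over their backs; the gripper's body (76 mm by 85 mm) begins 54 mm behind the grasp point. The pads swing forward as they close: fully open they stand 13 mm farther back than shut.
Start: joints at [-1.209, 0.434, 0.025, 1.573, -0.012, 1.134, -0.075], TCP at [280.181, 558.696, 197.823] pointing down, gripper open.
Joint ranges: [-2.62, 2.62], [-0.44, 2.09], [-1.27, 1.32], [0.08, 2.57], [-1.32, 4.46], [0.12, 2], [-2.74, 2.74]. Speed limits (rad/s): [2.22, 2.22, 3.01, 3.01, 3.14, 3.14, 3.14].

INTERFACE

Orientations are given as a unit quaternion [x, y, z, w].
In Python, from cell import * gives the robot as it stands.
- The arm moves only by the shell command python3 -m inch 'ROWS' [FORCE]. ROWS is a JSON object of lists of equal length, an entry for each row: "delta_rot": the turn, a rotation vector about the world's x, y, z in degrees, a list of three; "xyz": the shift along the world's x, y, z in m, a list of three; "hand": the closure, from -1 (fully open) to 1 (shut), so that 0 is half open. A call has 1 to 12 rows; each row is the pose to reach, as a shift and turn from the pose commanded when the call began; what a row does not reach only later rows make up. A row lasts 1/12 s, in which the tool goes at most 41.7 mm and 7.16 degrees, less where a joint would pass 70% of its speed; a pose out of reach is approached as far as the arm can. A call with a gripper value outside its range is refused whole. The fingers move at their own pace and stop on an object; FORCE is the grip in N (left out, the last holds). Time passes only in rows, so rows that repeat a pose let the fingers close. It gives the time, the measured TCP pose, the force, the opening and the grip force at its end, in the units of the state.
- state(): the state, without advancing time (a new reading comes with each control period).
- camera(name): name is "scene" or "top"; returns (picture, depth): 420x560x3 uint8, blue, green, red; 420x560 float32, mm along the optical axis (not along the pixel's ray), 0 where there is no reading.
- camera_params(name): a dict with "K" (3x3 intrinsics, pixels), "world_from_camera" (4x4, takes a point from camera to world coordinates). Camera axes: x right, y up, looking along -z (the intrinsics and any distortion apply to the point x, -y, -z); pixel columns grow to the right and rows downward; lengths in mm; the calibration is good to about 2 mm. A picture is of the moment at which its call begins. camera_params takes no time and is no camera call.
- finish_job(): hands the job in; it is judged then, once.
The state is a dict: "t": time; "joints": joint angles; "qvel": joint speeds; "joint_torque": joint torques, N m; "tool_pos": TCP position; "tcp_rot": TCP orientation; "force": force on the tool from outside, world axes, zero at the start; "ft_torque": the same for the moment, N m; "finger_gap": opening from 0.0 (shut) to 1.0 (fully open); "gripper_force": force on a finger pad.
Only numpy, scipy, OpenCV 4.12 (cv2) and the standard library are available. Lean on these libraries where they do the work, as an engineer would, in place of code of your own. Each camera call takes 0.05 s, during which the arm holds its last target. There are 200 camera calls.

TASK

Take the graduated gauge plate out of its storage block and hang it on the hook stand with its graduated face outward, away from the post. Push it back against the spring pusher until it can drop into the notch behind the hook's raised tip, let it down to the bottom of the notch and let go, so that it hangs upright and still. Do not force the hook, and leave the other things on the bench alone.

Things in the scene. Friction and masses are not known exactly. Their poses are not given: they have to be found in the camera images.
- gauge: Bare aluminium plate, 80 mm wide (y), 140 tall (z), 10 thick (x), 0.15-0.31 kg, upright in the storage block's slot. Origin: centre of its lower edge. +x points out of the face with black graduations and a black square; the other face is plain. A window 26 mm wide, centred, runs through it from 53 to 85 mm above the lower edge; grip the 55 mm of solid plate above it.
- gauge_hole (a point): Middle of the window's upper edge, 85 mm above the gauge's lower edge, midway through its thickness; this edge rests on the notch's floor. Axes as the gauge.
- rack: Grey storage block, 70 x 110 mm, 36 mm high, fixed to the bench. Origin: centre of its underside. Its slot (13 mm wide in x, 86 mm long in y, floor 6 mm above the bench) holds the gauge's lower 30 mm.
- stand: Steel hook stand fixed to the bench. Origin: on the bench under its post; z up, +x the way the hook points (outward). Base plate 120 mm wide, 8 thick, reaches 45 mm outward. Post and sleeve end 172 mm up, within 22 mm of the axis in x. A level bar 14 mm wide (150 to 169 mm up, along y = 0) comes out of the sleeve; just behind its 8 mm long tip its top has a notch, 14 mm long, floor 160 mm up.
- carton: Bystander: small cardboard carton 100 x 70 x 45 mm, origin centre of its underside.
- bracket: Bystander: steel angle bracket, foot 60 x 40 mm, upright leg 50 mm high at its -x end, origin centre of its underside.
- channel: Bystander: steel U-channel offcut 120 x 40 x 30 mm, open side up, origin centre of its underside.
- hook_line (a point): Point fixed to the stand, 93 mm outward of its origin, at the height of the notch's floor (160 mm); axes as the stand. The arm (bar, tip, notch, pusher) is clamped in the sleeve at a different place each time, which is NOT measured: the tip's inner face, the notch's outer end, lies within 18 mm of this point either way (x = 75 to 111 mm). Feel for the pusher. The arm does not slip.
- pusher_mid (a point): Point fixed to the stand, 87 mm outward: middle of the 36 mm range of the pusher's resting face. The pusher, 44 mm wide, 150 to 176 mm up, straddles the bar, 6 mm behind the tip's inner face: the 10 mm gauge meets the notch only with it pressed 4 to 8 mm. It yields from 2.4 N; 4 N at 4 mm, 4.8 N at 6 mm, 5.6 N at 8 mm; stop at 18 mm. The gauge drags on it when let down.
Things that resemble listed ones, but are neither listed nor needed, are in the scene too. Of the things shaped like the gauge, the aluminium one is meant.

How it is judged:
By the outcome, as a careful person would: the job done as asked, in the order asked, and still so for the second after the job is handed in, with the robot touching nothing.
It also fails if it takes over 61 s, if anything falls off the work surface, if the arm or the gripper's body presses on something with over 40 N, if the wrist force passes 120 N, or if a joint passes its speed limit or range.

## Working session

There is one attempt and no reset: what is moved stays moved. The work goes in short steps, Python scripts to look and compute and a shell command to move; the robot and the scene stay as the last step left them, time stands still between calls to the robot, and variables do not carry over. Pictures are saved under pics/ and viewed, at most 10 in all, crops included, and the job is handed in when it is done.

```bash
ls; mkdir -p pics
python3 - <<'E'
from cell import *
import cv2,numpy as np
for n in("scene","top"):
    p,d=camera(n);cv2.imwrite(f"pics/{n}0.png",p);np.save(f"pics/{n}0d.npy",d)
    c=camera_params(n);print(n,np.round(c["K"],1).tolist(),np.round(c["world_from_camera"],3).tolist(),[k for k in c])
s=state();print(s)
E
```

```text
pics
scene [[398.4, 0.0, 277.7], [0.0, 398.4, 206.2], [0.0, 0.0, 1.0]] [[-0.802, -0.366, 0.472, 867.145], [0.597, -0.517, 0.614, 431.62], [0.019, 0.774, 0.633, 524.123], [0.0, 0.0, 0.0, 1.0]] ['K', 'world_from_camera']
top [[514.8, 0.0, 278.7], [0.0, 514.8, 216.4], [0.0, 0.0, 1.0]] [[-0.001, 0.99, -0.141, 415.148], [-1.0, -0.001, 0.005, 13.888], [0.005, 0.141, 0.99, 1075.022], [0.0, 0.0, 0.0, 1.0]] ['K', 'world_from_camera']
{'t': 0.1, 'joints': array([-1.20863188,  0.43512926,  0.02495341,  1.57403935, -0.01160758,
        1.1340368 , -0.07510151]), 'qvel': array([ 0.00010794, -0.00160759,  0.00064369, -0.00331192,  0.00011756,
       -0.00090378, -0.00011809]), 'joint_torque': array([ 1.89478968e-03, -6.71753311e+01,  1.02756947e+00, -3.16902530e+01,
        1.57608505e-02,  7.17063478e-03, -2.35335966e-05]), 'tool_pos': array([279.93323834, 558.20674835, 197.10634878]), 'tcp_rot': array([ 2.30323635e-01,  9.73113809e-01, -7.25396765e-04, -1.11531916e-04]), 'force': array([1.00916138, 0.57574413, 0.30902737]), 'ft_torque': array([ 0.01958309,  0.0009345 , -0.01208339]), 'gripper_force': 0.0, 'finger_gap': 1.0016036387669554}
```

View pics/scene0.png

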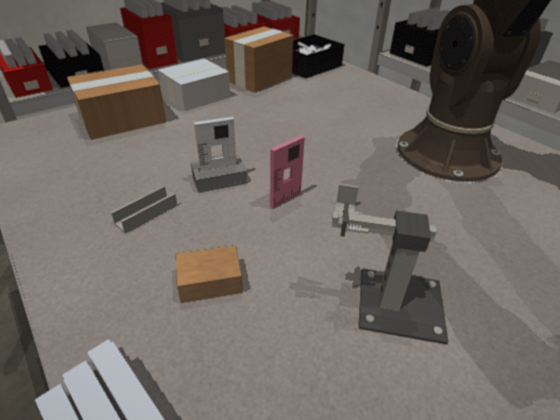

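View pics/top0.png

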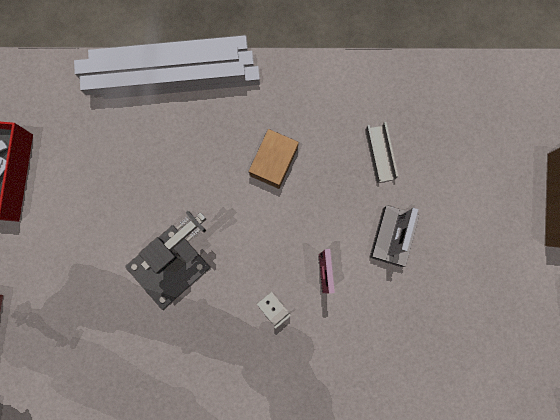

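Top view: the gauge candidates are the aluminium plate in the grey block (scene 216,145; top 408,230) and the pink plate standing on the bench (scene 287,172; top 326,270). I choose the aluminium one. The stand is at top (168,262) and its hook points to (203,217). The carton is at (274,158), the channel at (381,153) and the bracket at (273,308).

```bash
cat > h.py <<'E'
import numpy as np,cv2
from cell import camera_params
def pts(n,d):
    c=camera_params(n);K=np.array(c["K"]);T=np.array(c["world_from_camera"])
    v,u=np.mgrid[:d.shape[0],:d.shape[1]]
    P=np.stack([(u-K[0,2])/K[0,0]*d,-(v-K[1,2])/K[1,1]*d,-d],-1)
    W=P@T[:3,:3].T+T[:3,3]; W[d<=0]=np.nan
    return W
E
python3 - <<'E'
from h import *
p=cv2.imread("pics/scene0.png");q=cv2.imread("pics/top0.png")
cv2.imwrite("pics/crop.png",np.hstack([cv2.resize(p[100:200,170:320],(399,300)),cv2.resize(q[180:300,300:440],(350,300))]))
S=pts("scene",np.load("pics/scene0d.npy"));T=pts("top",np.load("pics/top0d.npy"))
def f(a):return np.round(a,1).tolist()
# gauge face plane
R=S[115:162,190:245].reshape(-1,3);R=R[(R[:,2]>45)&(R[:,2]<160)]
m=np.median(R,0)
for _ in range(5):
    c=R.mean(0);n=np.linalg.svd(R-c,full_matrices=False)[2][2];n*=np.sign(n[0]) or 1
    R=R[abs((R-c)@n)<4]
print("face",len(R),f(c),np.round(n,3),"zmax",R[:,2].max())
t=np.array([-n[1],n[0],0]);t/=np.linalg.norm(t);a=R@t;print("extent",np.percentile(a,[0,1,99,100]),t)
# top edge from top cam
A=T[190:280,360:430].reshape(-1,3)
B=A[(A[:,2]>135)&(A[:,2]<160)];print("topedge",len(B),f(B.mean(0)),cv2.minAreaRect(B[:,:2].astype(np.float32)),f(np.percentile(B[:,2],[5,50,95])))
B=A[(A[:,2]>30)&(A[:,2]<42)];print("rack",len(B),cv2.minAreaRect(B[:,:2].astype(np.float32)))
# stand
A=T[190:320,110:225].reshape(-1,3)
for lo,hi in((4,12),(140,165),(163,185)):
    B=A[(A[:,2]>lo)&(A[:,2]<hi)];print("stand",lo,len(B),f(np.median(B,0)),cv2.minAreaRect(B[:,:2].astype(np.float32)))
E
```

```text
face 1420 [528.5, -226.1, 103.0] [ 0.291  0.957 -0.002] zmax 146.58147672402652
extent [-611.73172904 -611.19073804 -532.25153041 -531.42897578] [-0.95677887  0.29081641  0.        ]
topedge 287 [524.6, -227.7, 144.1] ((524.6875610351562, -228.27169799804688), (10.931756019592285, 79.5405044555664), 72.91019439697266) [138.5, 144.5, 147.3]
rack 1161 ((525.0432739257812, -228.24412536621094), (70.4947280883789, 110.58108520507812), 73.29722595214844)
stand 4 2392 [447.8, 234.7, 7.1] ((492.8953552246094, 244.45428466796875), (271.447265625, 229.30838012695312), 2.364030122756958)
stand 140 315 [517.5, 175.4, 159.7] ((501.5745544433594, 195.65194702148438), (45.21338653564453, 135.1486053466797), 43.90787887573242)
stand 163 1204 [488.2, 212.4, 170.3] ((501.162109375, 196.5167694091797), (48.468772888183594, 137.3804168701172), 41.39133834838867)
```

View pics/crop.png

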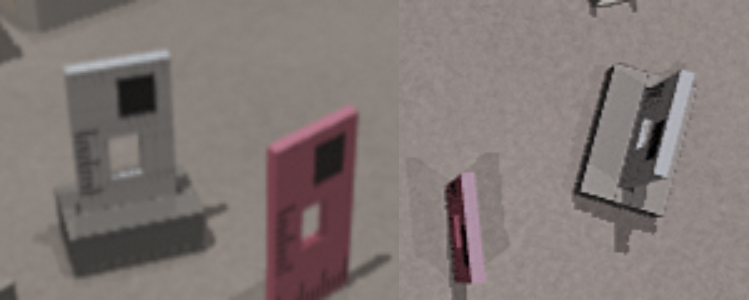

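The crop shows the silver plate with graduations and the black square facing +y (left half, around 120,120) and a matching pink decoy. The aluminium plate is confirmed. Next I measure the stand.

Run:
```python
from h import *
q=cv2.imread("pics/top0.png")
T=pts("top",np.load("pics/top0d.npy"));S=pts("scene",np.load("pics/scene0d.npy"))
g=T[190:320,110:225];v,u=np.mgrid[190:320,110:225]
# base plate: dark pixels low
dark=(q[190:320,110:225].max(2)<75)&(g[...,2]<20)&(g[...,2]>3)
B=g[(g[...,2]<14)&(g[...,2]>4.5)]
m=((g[...,2]<14)&(g[...,2]>4.5)).astype(np.uint8);k,l,s,_=cv2.connectedComponentsWithStats(m);i=1+np.argmax(s[1:,4])
B=g[l==i];print("base",len(B),cv2.minAreaRect(B[:,:2].astype(np.float32)),s[i])
for nm,P in(("top",g.reshape(-1,3)),("scene",S[170:300,320:450].reshape(-1,3))):
    P=P[(P[:,2]>146)&(P[:,2]<182)]
    P=P[(abs(P[:,0]-500)<120)&(abs(P[:,1]-200)<120)]
    np.save(f"pics/{nm}P.npy",P)
    H=P[P[:,2]>0];print(nm,len(P),cv2.minAreaRect(P[:,:2].astype(np.float32)))
    fig=np.zeros((600,400,3),np.uint8)
    for x,y,z in P:
        c=int((z-146)/36*255);cv2.rectangle(fig,(int((300-y)*2.5)-1,int((600-x)*3)),(int((300-y)*2.5)+1,int((600-x)*3)+2),(c,255-c,128),-1)
    globals()[nm]=fig
cv2.imwrite("pics/st.png",np.hstack([cv2.resize(q[190:320,110:225],(398,450))[:600], np.zeros((450,2,3),np.uint8), cv2.resize(top,(400,450),interpolation=cv2.INTER_NEAREST)]))
```

```text
base 2126 ((465.08758544921875, 240.12432861328125), (123.25325012207031, 132.61505126953125), 42.387062072753906) [  15   49   85   71 2126]
top 1464 ((501.3600158691406, 196.66314697265625), (48.5075798034668, 137.42991638183594), 41.66887664794922)
scene 2513 ((503.6206359863281, 194.67648315429688), (50.48176193237305, 137.63552856445312), 40.7448844909668)
```

View pics/st.png

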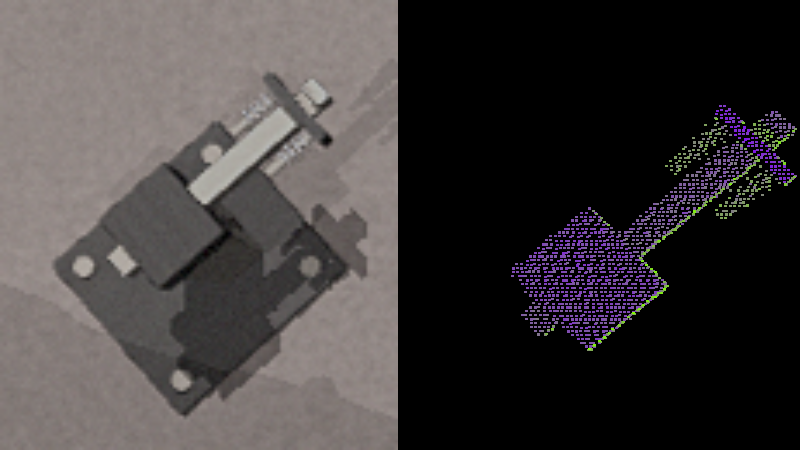

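The stand crop shows the sleeve (165,225), the bar, the thin dark pusher (300,108) and the light tip just beyond it (315,93). I'll fit their positions along the hook axis.

Run:
```python
from h import *
q=cv2.imread("pics/top0.png")
T=pts("top",np.load("pics/top0d.npy"))[190:320,110:225]
m=(T[...,2]>168)&(T[...,2]<178)
k,l,s,_=cv2.connectedComponentsWithStats(cv2.morphologyEx(m.astype(np.uint8),cv2.MORPH_OPEN,np.ones((11,11),np.uint8)))
i=1+np.argmax(s[1:,4]);B=T[l==i];r=cv2.minAreaRect(B[:,:2].astype(np.float32));print("sleeve",r)
P=np.load("pics/topP.npy");c=np.array(r[0])
for ang in (-50,-49,-48,-47):
    a=np.radians(ang);x=np.array([np.cos(a),np.sin(a)]);y=np.array([-x[1],x[0]])
    X=(P[:,:2]-c)@x;Y=(P[:,:2]-c)@y
    b=(X>30)&(X<55)&(P[:,2]>160);print(ang,"bar edges",np.percentile(Y[b],[2,50,98]),"slope",np.polyfit(X[(X>28)&(X<70)&(abs(Y)<14)],Y[(X>28)&(X<70)&(abs(Y)<14)],1)[0])
a=np.radians(-48);x=np.array([np.cos(a),np.sin(a)]);y=np.array([-x[1],x[0]])
X=(P[:,:2]-c)@x;Y=(P[:,:2]-c)@y
s=P[:,2]>171;pu=s&(X>50)
print("sleeve X",np.percentile(X[X<28],[1,99]),"Y",np.percentile(Y[X<24],[1,99]))
print("pusher X,Y,z",np.percentile(X[pu],[2,50,98]),np.percentile(Y[pu],[2,50,98]))
t=(X>60)&(abs(Y)<10)
for b in range(60,112,3):
    k=t&(X>=b)&(X<b+3);print(b,k.sum(),np.round(np.median(P[k,2]) if k.any() else 0,1),end="; ")
```

```text
sleeve ((468.2254333496094, 224.6797637939453), (19.534435272216797, 29.398027420043945), 0.21265096962451935)
-50 bar edges [ 0.65900912  7.16321793 14.30353111] slope -0.059586536037560846
-49 bar edges [-0.04818726  6.56189151 13.56943787] slope -0.0706556533069611
-48 bar edges [-0.73545356  5.76170273 12.76122743] slope -0.07949669839553065
-47 bar edges [-1.51355335  5.06237231 11.88610322] slope -0.09955471412993244
sleeve X [-23.84796069  27.42612354] Y [-17.80350434  29.5313843 ]
pusher X,Y,z [55.62455124 95.00559538 98.17014355] [-14.40309808   3.95778123  26.87829081]
60 15 167.4; 63 18 165.7; 66 17 167.0; 69 19 166.4; 72 17 166.3; 75 20 167.6; 78 18 165.5; 81 21 166.7; 84 18 166.4; 87 18 166.6; 90 17 163.6; 93 21 175.3; 96 22 174.7; 99 11 158.6; 102 11 158.8; 105 16 167.8; 108 11 167.5; 111 5 166.3;
```

```bash
cat >> h.py <<'E'
def ray(n,u,v,z):
    c=camera_params(n);K=np.array(c["K"]);T=np.array(c["world_from_camera"])
    d=T[:3,:3]@np.array([(u-K[0,2])/K[0,0],-(v-K[1,2])/K[1,1],-1]);o=T[:3,3]
    return (o+d*(z-o[2])/d[2])[:2]
E
python3 - <<'E'
from h import *
P={}
for nm,cx,cy,z in [("sT",187,165,172),("sR",228,232,172),("sB",165,287,172),("sL",103,222,172),("bl1",190,183,169),("bl2",277,108,169),("br1",212,203,169),("br2",299,128,169),("pu1",268,75,176),("pu2",328,143,176),("tipc",317,90,169),("bL",55,267,8),("bB",187,413,8),("bR",350,268,8),("bT",217,123,8)]:
    P[nm]=ray("top",110+cx/3.461,190+cy/3.461,z);print(nm,P[nm].round(1))
def ang(a,b):d=P[b]-P[a];return np.degrees(np.arctan2(d[1],d[0])).round(1),np.hypot(*d).round(1)
for p in [("sL","sT"),("sB","sR"),("bl1","bl2"),("br1","br2"),("bL","bT"),("bB","bR"),("sT","sR"),("sL","sB"),("pu1","pu2"),("bL","bB"),("bT","bR")]:print(p,ang(*p))
c=np.mean([P[k] for k in("sT","sR","sB","sL")],0);print("sleeve c",c,"base c",np.mean([P[k] for k in("bL","bB","bR","bT")],0))
q=cv2.imread("pics/top0.png")
TT=pts("top",np.load("pics/top0d.npy"))[190:320,110:225]
m=(TT[...,2]>168)&(TT[...,2]<178);B=TT[m];B=B[B[:,1]>198];B=B[B[:,0]<495]
D=np.float32(B[:,:2])
a=np.radians(-48);x=np.array([np.cos(a),np.sin(a)]);D=D[(D-c)@x<24];print("rect",cv2.minAreaRect(np.float32(D)),cv2.fitLine(np.float32(TT[(TT[...,2]>172)&((TT[...,:2]-c)@x>60)][:,:2]),cv2.DIST_HUBER,0,.01,.01).ravel())
E
```

```text
sT [506.4 211.4]
sR [472.4 189.7]
sB [444.7 220.6]
sL [477.5 253. ]
bl1 [497.5 210.3]
bl2 [536.  166.9]
br1 [487.3 198.8]
br2 [525.7 155.4]
pu1 [552.1 170.7]
pu2 [517.2 139.5]
tipc [545.3 146.6]
bL [462. 324.]
bB [376.3 242.9]
bR [461.2 148.4]
bT [548.4 230. ]
('sL', 'sT') (np.float64(-55.2), np.float64(50.7))
('sB', 'sR') (np.float64(-48.2), np.float64(41.5))
('bl1', 'bl2') (np.float64(-48.4), np.float64(58.0))
('br1', 'br2') (np.float64(-48.5), np.float64(57.9))
('bL', 'bT') (np.float64(-47.4), np.float64(127.7))
('bB', 'bR') (np.float64(-48.0), np.float64(127.1))
('sT', 'sR') (np.float64(-147.4), np.float64(40.4))
('sL', 'sB') (np.float64(-135.3), np.float64(46.1))
('pu1', 'pu2') (np.float64(-138.2), np.float64(46.8))
('bL', 'bB') (np.float64(-136.6), np.float64(118.1))
('bT', 'bR') (np.float64(-136.9), np.float64(119.4))
sleeve c [475.24513228 218.69404601] base c [461.98265601 236.32155183]
rect ((470.060791015625, 226.44383239746094), (47.41874694824219, 56.75504684448242), 0.1483536809682846) [  0.7512164   0.660056  536.4241    158.03026  ]
```

The outward direction is about -48.2°, the stand origin about (476,224), and the tip's inner face about 100 mm out. I'll go above the gauge now.

```bash
R='[0.2445,-0.787,0.06]'; true
python3 -m inch '{"xyz":[[0.012,-0.04,0.03],[0.2445,-0.787,0.06],[0.2445,-0.787,0.06],[0.2445,-0.787,0.06],[0.2445,-0.787,0.06],[0.2445,-0.787,0.06],[0.2445,-0.787,0.06],[0.2445,-0.787,0.06],[0.2445,-0.787,0.06],[0.2445,-0.787,0.06],[0.2445,-0.787,0.06],[0.2445,-0.787,0.06]],"delta_rot":[[0,0,0],[0,0,9.7],[0,0,9.7],[0,0,9.7],[0,0,9.7],[0,0,9.7],[0,0,9.7],[0,0,9.7],[0,0,9.7],[0,0,9.7],[0,0,9.7],[0,0,9.7]],"hand":[-0.2,-0.2,-0.2,-0.2,-0.2,-0.2,-0.2,-0.2,-0.2,-0.2,-0.2,-0.2]}' 60
```

```text
t: 1.1
tool_pos: [425.8, 87.0, 242.9]
tcp_rot: [0.147, 0.989, 0.0, -0.0]
force: [0.7, 0.1, 0.6]
finger_gap: 0.6
gripper_force: 0.0
```

```bash
python3 -m inch '{"xyz":[[0.09,-0.285,0.0],[0.09,-0.285,0.0],[0.09,-0.285,0.0],[0.09,-0.285,0.0],[0.09,-0.285,0.0],[0.09,-0.285,0.0],[0.09,-0.285,0.0],[0.09,-0.285,0.0],[0.09,-0.285,0.0],[0.09,-0.285,0.0],[0.09,-0.285,0.0]],"delta_rot":[[0,0,0],[0,0,0],[0,0,0],[0,0,0],[0,0,0],[0,0,0],[0,0,0],[0,0,0],[0,0,0],[0,0,0],[0,0,0]],"hand":[-0.2,-0.2,-0.2,-0.2,-0.2,-0.2,-0.2,-0.2,-0.2,-0.2,-0.2]}'
python3 - <<'E'
from cell import *
import cv2
p,d=camera("scene");q,_=camera("top");cv2.imwrite("pics/a.png",cv2.resize(p[20:220,130:330],(600,600)));print(state()["tool_pos"],state()["joints"])
E
```

```text
t: 2.02
tool_pos: [515.7, -194.3, 242.4]
tcp_rot: [0.146, 0.989, 0.0, -0.0]
force: [0.6, -0.2, -0.8]
finger_gap: 0.598
gripper_force: 0.0
[ 515.89723007 -194.12364922  242.75003268] [-0.12557367  0.29095039  0.50978552  1.71924997 -0.15345382  1.17142851
  1.70388801]
```

```bash
python3 -m inch '{"xyz":[[0.0095,-0.0355,0],[0.0095,-0.0355,-0.02],[0.0095,-0.0355,-0.04],[0.0095,-0.0355,-0.06],[0.0095,-0.0355,-0.08],[0.0095,-0.0355,-0.10],[0.0095,-0.0355,-0.115],[0.0095,-0.0355,-0.1265],[0.0095,-0.0355,-0.1265],[0.0095,-0.0355,-0.1265]],"delta_rot":[[0,0,0],[0,0,0],[0,0,0],[0,0,0],[0,0,0],[0,0,0],[0,0,0],[0,0,0],[0,0,0],[0,0,0]],"hand":[-0.2,-0.2,-0.2,-0.2,-0.2,-0.2,-0.2,-0.2,-0.2,-0.2]}'
python3 - <<'E'
from cell import *
import cv2,numpy as np
p,d=camera("scene");q,_=camera("top");cv2.imwrite("pics/a.png",np.hstack([cv2.resize(p[60:210,150:300],(400,400)),cv2.resize(q[170:290,340:460],(400,400))]))
E
```

```text
t: 2.95
tool_pos: [525.4, -230.7, 116.4]
tcp_rot: [0.147, 0.989, 0.0, -0.0]
force: [-0.1, -0.0, 0.2]
finger_gap: 0.602
gripper_force: 0.0
```

View pics/a.png

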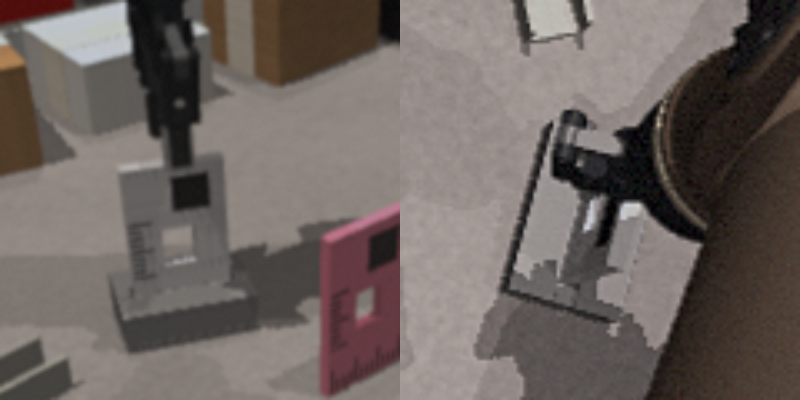

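The fingers straddle the plate's upper edge and are centred (left half, around 178,150). I'll close now.

```bash
python3 -m inch '{"xyz":[[0,0,0],[0,0,0],[0,0,0],[0,0,0],[0,0,0],[0,0,0],[0,0,0],[0,0,0]],"delta_rot":[[0,0,0],[0,0,0],[0,0,0],[0,0,0],[0,0,0],[0,0,0],[0,0,0],[0,0,0]],"hand":[1,1,1,1,1,1,1,1]}' 80
```

```text
t: 3.72
tool_pos: [525.4, -231.4, 116.3]
tcp_rot: [0.147, 0.989, -0.0, -0.0]
force: [-0.1, -0.2, -0.0]
finger_gap: 0.004
gripper_force: 0.0
```

Run:
```python
from cell import *
import cv2,numpy as np
print(state())
p,d=camera("scene");q,_=camera("top");cv2.imwrite("pics/b.png",np.hstack([cv2.resize(p[60:190,170:270],(400,520)),cv2.resize(q[190:280,360:430],(400,520))]))
```

```text
{'t': 3.7167, 'joints': array([-0.01723582,  0.45756756,  0.47457459,  1.82781741, -0.25707753,
        0.91718757,  1.84834661]), 'qvel': array([-0.00043334, -0.00025683,  0.00085725, -0.00073966, -0.00017036,
        0.00072852, -0.0015865 ]), 'joint_torque': array([ 2.70025282e-05, -5.95999110e+01,  7.43816212e+00, -2.68279731e+01,
        1.41486517e-02,  3.55786033e-03, -2.77241843e-04]), 'tool_pos': array([ 525.40427681, -231.44863599,  116.29328543]), 'tcp_rot': array([ 1.47265899e-01,  9.89096939e-01, -2.79098967e-06, -2.48933884e-05]), 'force': array([-0.09487035, -0.24669624, -0.04574014]), 'ft_torque': array([ 0.03602322, -0.04622395,  0.02402373]), 'gripper_force': 0.0, 'finger_gap': 0.0035658253685729637}
```

View pics/b.png

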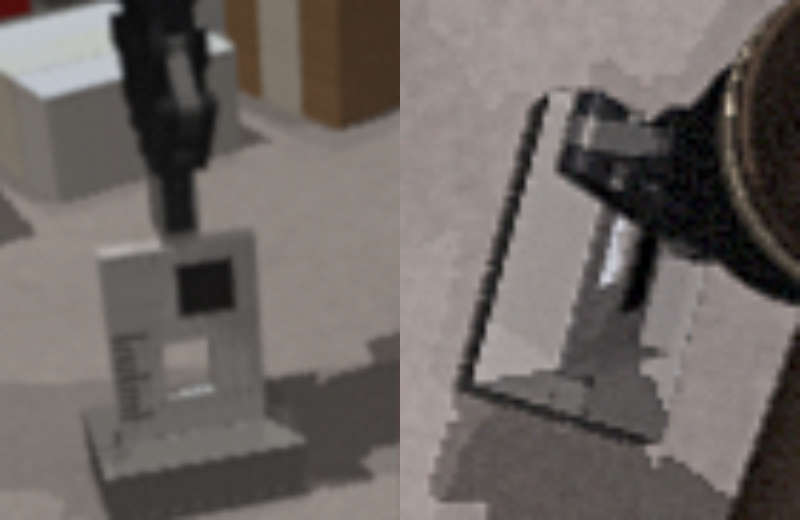

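The fingers shut above or behind the plate instead of on it (left crop, finger ends at about (175,238), on the plate's top edge). I'll check with depth.

Run:
```python
from cell import *
from h import *
p,d=camera("scene");S=pts("scene",d)
for v in range(100,132,3): print(v,[np.round(S[v,u]).tolist() for u in (208,213,218,225)])
c=camera_params("scene");T=np.linalg.inv(np.array(c["world_from_camera"]));K=np.array(c["K"])
for z in(116,135,150):
    x=T[:3,:3]@np.array([525.4,-231.4,z])+T[:3,3];print(z,K[0,2]+K[0,0]*x[0]/-x[2],K[1,2]-K[1,1]*x[1]/-x[2])
q,d=camera("top");W=pts("top",d)[190:280,360:430].reshape(-1,3)
B=W[(W[:,2]>138)&(W[:,2]<148)];print(len(B),cv2.minAreaRect(np.float32(B[:,:2])))
```

```text
100 [[547.0, -208.0, 203.0], [538.0, -203.0, 202.0], [530.0, -199.0, 202.0], [300.0, -585.0, -1.0]]
103 [[537.0, -229.0, 186.0], [539.0, -204.0, 196.0], [518.0, -223.0, 184.0], [310.0, -569.0, -2.0]]
106 [[539.0, -226.0, 181.0], [529.0, -225.0, 179.0], [519.0, -222.0, 178.0], [321.0, -550.0, -2.0]]
109 [[538.0, -228.0, 175.0], [531.0, -221.0, 175.0], [519.0, -224.0, 171.0], [333.0, -530.0, -1.0]]
112 [[538.0, -229.0, 168.0], [533.0, -219.0, 170.0], [518.0, -226.0, 163.0], [343.0, -513.0, -0.0]]
115 [[538.0, -231.0, 161.0], [532.0, -221.0, 163.0], [524.0, -217.0, 162.0], [354.0, -494.0, 1.0]]
118 [[401.0, -509.0, -1.0], [533.0, -221.0, 156.0], [520.0, -224.0, 152.0], [503.0, -226.0, 146.0]]
121 [[538.0, -233.0, 146.0], [530.0, -228.0, 146.0], [521.0, -223.0, 146.0], [507.0, -219.0, 143.0]]
124 [[540.0, -231.0, 141.0], [531.0, -227.0, 140.0], [522.0, -223.0, 139.0], [508.0, -219.0, 137.0]]
127 [[541.0, -230.0, 135.0], [532.0, -227.0, 134.0], [521.0, -226.0, 131.0], [508.0, -219.0, 130.0]]
130 [[542.0, -231.0, 128.0], [533.0, -226.0, 127.0], [522.0, -225.0, 125.0], [509.0, -219.0, 123.0]]
116 215.30539652456252 132.99806162867355
135 214.558345180139 124.72426401908436
150 213.95279818765778 118.01766574269452
107 ((502.5548095703125, -221.78038024902344), (10.930123329162598, 33.27565002441406), 73.32518005371094)
```

```bash
python3 -m inch '{"xyz":[[0,0,0.02],[0,0,0.04],[0,0,0.06],[0,0,0.06],[0,0,0.06]],"delta_rot":[[0,0,0],[0,0,0],[0,0,0],[0,0,0],[0,0,0]],"hand":[1,1,1,1,1]}'
python3 - <<'E'
from cell import *
from h import *
p,d=camera("scene");S=pts("scene",d);q,d=camera("top")
s=state()["tool_pos"];print(s,state()["finger_gap"])
M=(np.hypot(S[...,0]-s[0],S[...,1]-s[1])<60)&(S[...,2]>150)
for z in range(150,300,8):
    k=M&(abs(S[...,2]-z)<4);print(z,k.sum(),np.round(np.nanmean(S[k],0)) if k.any() else"")
cv2.imwrite("pics/c.png",np.hstack([cv2.resize(p[20:170,160:280],(400,500)),cv2.resize(q[170:290,340:436],(400,500))]))
E
```

```text
t: 4.33
tool_pos: [526.1, -231.7, 177.3]
tcp_rot: [0.147, 0.989, -0.0, 0.001]
force: [-0.4, 0.5, -0.6]
finger_gap: -0.001
gripper_force: 0.0
[ 525.075943   -231.10491796  175.69246957] -0.0029018722438689643
150 0 
158 0 
166 0 
174 0 
182 0 
190 0 
198 0 
206 1 [ 534. -230.  210.]
214 32 [ 530. -226.  214.]
222 57 [ 531. -224.  222.]
230 50 [ 531. -223.  230.]
238 55 [ 532. -223.  238.]
246 46 [ 531. -222.  246.]
254 24 [ 538. -222.  256.]
262 83 [ 536. -213.  262.]
270 48 [ 540. -202.  270.]
278 86 [ 542. -203.  278.]
286 87 [ 543. -201.  286.]
294 89 [ 542. -202.  294.]
```

View pics/c.png

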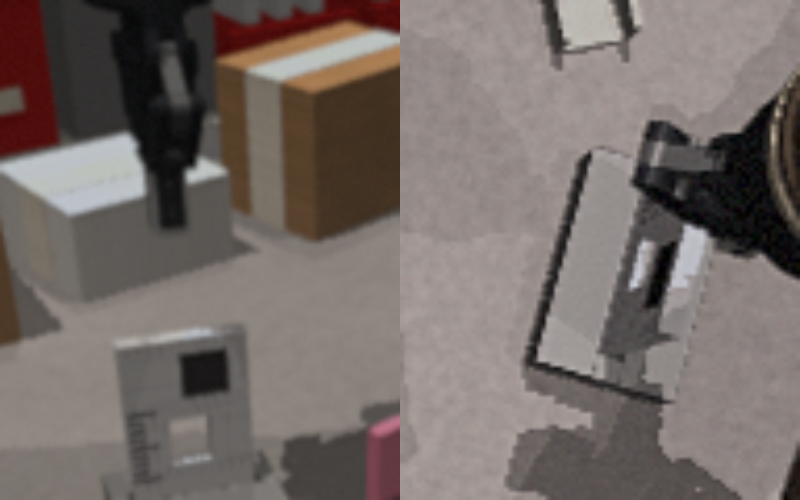

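The closed fingers end at z≈211 by depth (left crop, tip at about (172,228)) while the reported TCP is 176. So the real fingertips sit about 35 mm above the reported TCP. The plate is undisturbed. I'll allow for the offset, reopen, and go down watching the force.

```bash
python3 -m inch '{"xyz":[[0,0,0],[0,0,0],[0,0,0],[0,0,0],[0,0,0],[0,0,-0.02],[0,0,-0.04],[0,0,-0.055],[0,0,-0.06],[0,0,-0.06]],"delta_rot":[[0,0,0],[0,0,0],[0,0,0],[0,0,0],[0,0,0],[0,0,0],[0,0,0],[0,0,0],[0,0,0],[0,0,0]],"hand":[-0.2,-0.2,-0.2,-0.2,-0.2,-0.2,-0.2,-0.2,-0.2,-0.2]}'
python3 -m inch '{"xyz":[[0,0,-0.01],[0,0,-0.02],[0,0,-0.03],[0,0,-0.036],[0,0,-0.036],[0,0,-0.036]],"delta_rot":[[0,0,0],[0,0,0],[0,0,0],[0,0,0],[0,0,0],[0,0,0]],"hand":[-0.2,-0.2,-0.2,-0.2,-0.2,-0.2]}'
python3 - <<'E'
from cell import *
from h import *
p,d=camera("scene");q,_=camera("top");cv2.imwrite("pics/d.png",np.hstack([cv2.resize(p[60:190,170:270],(400,520)),cv2.resize(q[190:280,360:430],(400,520))]))
E
```

```text
t: 5.27
tool_pos: [524.6, -231.1, 115.2]
tcp_rot: [0.147, 0.989, 0.0, -0.001]
force: [-0.2, -0.5, 1.4]
finger_gap: 0.601
gripper_force: 0.0
t: 5.77
tool_pos: [525.2, -231.4, 80.0]
tcp_rot: [0.147, 0.989, 0.0, -0.0]
force: [0.7, -0.3, -0.1]
finger_gap: 0.605
gripper_force: 0.0
```

View pics/d.png

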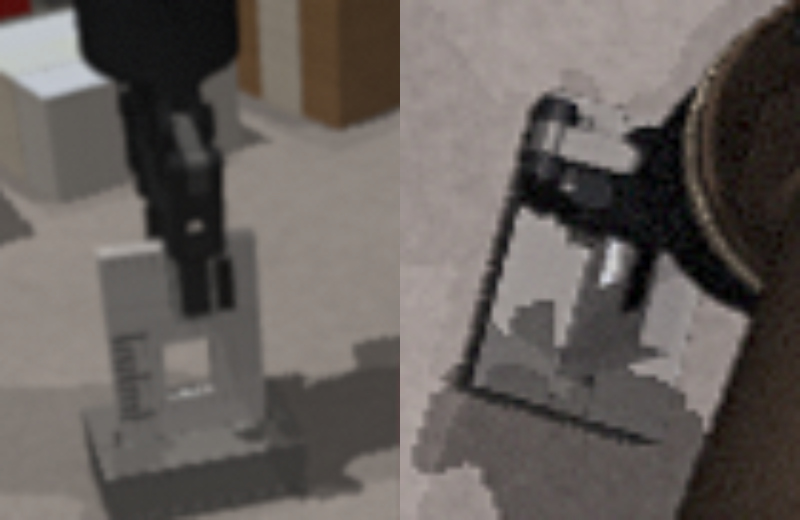

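One finger is now in front of the plate, reaching to (195,312), and the other is behind it. I'll close.

```bash
python3 -m inch '{"xyz":[[0,0,0],[0,0,0],[0,0,0],[0,0,0],[0,0,0],[0,0,0],[0,0,0],[0,0,0]],"delta_rot":[[0,0,0],[0,0,0],[0,0,0],[0,0,0],[0,0,0],[0,0,0],[0,0,0],[0,0,0]],"hand":[1,1,1,1,1,1,1,1]}' 80
```

```text
t: 6.53
tool_pos: [525.9, -231.5, 80.8]
tcp_rot: [0.147, 0.989, 0.0, 0.001]
force: [0.3, 0.6, 5.6]
finger_gap: 0.105
gripper_force: 79.1
```

```bash
python3 -m inch '{"xyz":[[0,0,0.005],[0,0,0.012],[0,0,0.022],[0,0,0.034],[0,0,0.05],[0,0,0.07],[0,0,0.09],[0,0,0.115],[0,0,0.135],[0,0,0.15],[0,0,0.155],[0,0,0.155]],"delta_rot":[[0,0,0],[0,0,0],[0,0,0],[0,0,0],[0,0,0],[0,0,0],[0,0,0],[0,0,0],[0,0,0],[0,0,0],[0,0,0],[0,0,0]],"hand":[1,1,1,1,1,1,1,1,1,1,1,1]}'
python3 -m inch '{"xyz":[[0.003,0.02,0],[0.008,0.05,0],[0.013,0.08,0],[0.017,0.11,0],[0.02,0.14,0],[0.023,0.17,0],[0.026,0.2,0],[0.029,0.23,0],[0.032,0.26,0],[0.035,0.29,0],[0.038,0.31,0],[0.038,0.31,0]],"delta_rot":[[0,0,-4],[0,0,-10],[0,0,-16],[0,0,-22],[0,0,-28],[0,0,-34],[0,0,-40],[0,0,-46],[0,0,-52],[0,0,-57],[0,0,-60],[0,0,-60]],"hand":[1,1,1,1,1,1,1,1,1,1,1,1]}'
python3 -c "
from cell import *
print(state()['joints'],state()['tool_pos'])"
```

```text
t: 7.53
tool_pos: [526.0, -231.8, 236.9]
tcp_rot: [0.147, 0.989, -0.0, 0.001]
force: [-0.7, 0.4, -2.5]
finger_gap: 0.103
gripper_force: 77.9
t: 8.53
tool_pos: [562.7, 85.1, 233.4]
tcp_rot: [0.62, 0.784, -0.0, -0.001]
force: [-0.4, 1.7, -3.7]
finger_gap: 0.104
gripper_force: 78.2
[-0.71478885  0.35009436  0.64688192  1.69672405 -0.22773577  1.17339107
  0.2247252 ] [562.69047301  85.08826393 233.39643159]
```

```bash
python3 -m inch '{"xyz":[[0.004,0.003,0],[0.008,0.01,0],[0.016,0.02,0],[0.016,0.029,0],[0.016,0.029,0],[0.016,0.029,0],[0.016,0.029,0],[0.016,0.029,0],[0.016,0.029,0],[0.016,0.029,0],[0.016,0.029,0],[0.016,0.029,0]],"delta_rot":[[0,0,-4],[0,0,-10],[0,0,-16],[0,0,-22],[0,0,-28],[0,0,-34],[0,0,-40],[0,0,-46],[0,0,-52],[0,0,-58],[0,0,-61.3],[0,0,-61.3]],"hand":[1,1,1,1,1,1,1,1,1,1,1,1]}'
python3 - <<'E'
from cell import *
from h import *
p,d=camera("scene");q,e=camera("top");cv2.imwrite("pics/e.png",np.hstack([cv2.resize(p[90:290,290:450],(400,500)),cv2.resize(q[150:310,110:238],(400,500))]))
s=state();print(s["tool_pos"],s["force"],s["ft_torque"])
S=pts("scene",d);a=np.radians(-48.2);x=np.array([np.cos(a),np.sin(a)]);y=np.array([-x[1],x[0]])
A=S[...,:2]@x;L=S[...,:2]@y
M=(abs(A-s["tool_pos"][:2]@x-5)<9)&(abs(L-503.5)<60)&(S[...,2]>100)
P=np.c_[A[M],L[M],S[...,2][M]];print("axial",np.percentile(P[:,0],[5,50,95]),"lat",np.percentile(P[:,1],[1,99]),"z",np.percentile(P[:,2],[1,99]))
f=P[P[:,2]<240];c=np.c_[f[:,1]-503,f[:,2]-200,np.ones(len(f))];print("slopes",np.linalg.lstsq(c,f[:,0],rcond=None)[0])
E
```

```text
t: 9.53
tool_pos: [578.7, 107.1, 234.1]
tcp_rot: [0.935, 0.355, -0.001, 0.0]
force: [-0.3, -0.6, -3.0]
finger_gap: 0.101
gripper_force: 78.2
[578.90446391 107.24517423 234.51111311] [-0.51084691 -0.41415952 -2.58239654] [-0.0209182  -0.01047457  0.02398059]
axial [302.16262549 309.45951893 318.69614917] lat [479.3547741  543.49365785] z [165.01114507 439.95011855]
slopes [9.20972949e-02 6.28672232e-03 3.02853862e+02]
```

View pics/e.png

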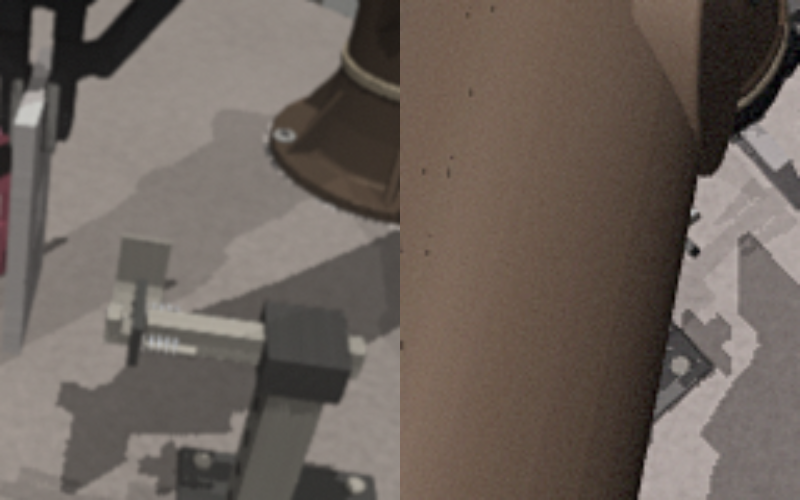

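The scene crop shows the plate edge-on at about (25,220), outside the hook tip (115,320) and aligned with it. The top camera is blocked by the arm. I'll lower to threading height and check the numbers by depth.

```bash
python3 -m inch '{"xyz":[[0,0,-0.01],[0,0,-0.025],[0,0,-0.04],[0,0,-0.055],[0,0,-0.065],[0,0,-0.07],[0,0,-0.07],[0,0,-0.07]],"delta_rot":[[0,0,0],[0,0,0],[0,0,0],[0,0,0],[0,0,0],[0,0,0],[0,0,0],[0,0,0]],"hand":[1,1,1,1,1,1,1,1]}'
cat > m.py <<'E'
from cell import *
from h import *
a=np.radians(-48.2);x=np.array([np.cos(a),np.sin(a)]);y=np.array([-x[1],x[0]])
def meas():
    p,d=camera("scene");S=pts("scene",d);s=state();t=s["tool_pos"]
    A=S[...,:2]@x;L=S[...,:2]@y;Z=S[...,2];ta=t[:2]@x
    print("tcp ax,lat,z",np.round([ta,t[:2]@y,t[2]],1),"F ax,lat,z",np.round([s["force"][:2]@x,s["force"][:2]@y,s["force"][2]],1),"T",np.round(s["ft_torque"],2))
    M=(abs(A-ta)<13)&(L>525)&(L<555)&(Z>60)&(Z<t[2]+80)
    print("plate n",M.sum(),"z",np.percentile(Z[M],[1,50,99]).round(1),"lat",np.percentile(L[M],[50,90,98]).round(1))
    for lo in range(90,240,25):
        k=M&(Z>=lo)&(Z<lo+25)&(L>538)
        if k.sum()>3: print(lo,k.sum(),"ax",np.percentile(A[k],[5,50,95]).round(1))
    M=(abs(L-503.5)<8)&(Z>150)&(Z<172)&(A>225)&(A<270)
    B=(abs(L-503.5)<8)&(Z>163)&(Z<172)&(A>200)&(A<270)
    print("bar/tip ax",np.percentile(A[B],[50,95,99]).round(1) if B.any() else "")
    k=(L>508)&(L<530)&(Z>171)&(Z<180)&(A>215)&(A<265);print("pusher",k.sum(),np.percentile(A[k],[2,50,98]).round(1) if k.any() else"",np.percentile(L[k],[2,98]).round(1) if k.any() else"")
    return p
E
python3 -c "
from m import *
meas()"
```

```text
t: 10.3
tool_pos: [579.6, 107.4, 165.4]
tcp_rot: [0.934, 0.357, 0.0, 0.0]
force: [1.7, 0.0, -1.3]
finger_gap: 0.102
gripper_force: 78.2
tcp ax,lat,z [306.4 503.9 165.9] F ax,lat,z [-1.1 -0.3 -2.1] T [-0.01 -0.01  0.  ]
plate n 762 z [ 92.4 175.8 231.1] lat [542.9 543.9 544.6]
90 83 ax [302.5 307.  311.4]
115 95 ax [302.3 306.9 311.8]
140 109 ax [302.3 306.9 311.9]
165 111 ax [302.3 307.  311.5]
190 126 ax [302.1 306.8 311.5]
215 101 ax [302.3 306.9 311.7]
bar/tip ax [222.9 257.  258.8]
pusher 60 [239.6 242.5 245.4] [508.2 528.1]
```

```bash
python3 -m inch '{"xyz":[[-0.006,0.007,0],[-0.012,0.014,0],[-0.018,0.0205,0],[-0.02,0.0224,0],[-0.02,0.0224,0],[-0.02,0.0224,0]],"delta_rot":[[0,0,0],[0,0,0],[0,0,0],[0,0,0],[0,0,0],[0,0,0]],"hand":[1,1,1,1,1,1]}'
python3 - <<'E'
from m import *
meas()
for n in("scene",):
    p,d=camera(n);S=pts(n,d);A=S[...,:2]@x;L=S[...,:2]@y;Z=S[...,2]
    k=(A>252)&(A<262)&(abs(L-504)<15)&(Z>145)&(Z<172);print("tip lat",np.percentile(L[k],[2,50,98]).round(1),"z",np.percentile(Z[k],[2,98]).round(1),k.sum())
    k=(A>190)&(A<230)&(abs(L-504)<15)&(Z>166)&(Z<172);print("bar lat",np.percentile(L[k],[2,50,98]).round(1),"z",np.percentile(Z[k],[2,50,98]).round(1))
    k=(A>215)&(A<250)&(Z>172)&(Z<180)&(abs(L-504)<35);print("pusher lat",np.percentile(L[k],[2,50,98]).round(1))
E
```

```text
t: 10.85
tool_pos: [559.3, 130.5, 165.5]
tcp_rot: [0.934, 0.357, 0.0, -0.0]
force: [-0.2, 0.5, -2.2]
finger_gap: 0.104
gripper_force: 78.3
tcp ax,lat,z [276.  503.8 165.5] F ax,lat,z [ 0.   0.1 -2.2] T [-0.02  0.01 -0.01]
plate n 698 z [ 92.6 177.  231.1] lat [543.3 544.3 545. ]
90 87 ax [271.8 276.4 281.1]
115 93 ax [271.9 276.4 280.9]
140 103 ax [271.8 276.4 281. ]
165 110 ax [271.8 276.3 280.8]
190 125 ax [271.8 276.2 280.9]
215 104 ax [271.7 276.4 280.9]
bar/tip ax [222.9 257.  258.8]
pusher 57 [239.6 242.5 245.4] [508.2 528.5]
tip lat [499.8 511.9 513.8] z [150.3 169.6] 91
bar lat [499.5 507.1 513.3] z [166.2 168.4 169.6]
pusher lat [485.4 510.1 528.1]
```

```bash
python3 -m inch '{"xyz":[[0.0011,0.001,0],[-0.002,0.0045,0],[-0.0055,0.0084,0],[-0.0089,0.0122,0],[-0.0122,0.0159,0],[-0.0122,0.0159,0],[-0.0122,0.0159,0]],"delta_rot":[[0,0,0],[0,0,0],[0,0,0],[0,0,0],[0,0,0],[0,0,0],[0,0,0]],"hand":[1,1,1,1,1,1,1]}'
python3 -c "
from m import *
meas()"
```

```text
t: 11.53
tool_pos: [546.9, 146.4, 165.3]
tcp_rot: [0.934, 0.357, -0.0, -0.0]
force: [-0.1, -0.5, -2.5]
finger_gap: 0.106
gripper_force: 78.3
tcp ax,lat,z [255.8 505.3 165.4] F ax,lat,z [ 0.7  0.1 -2.5] T [ 0.02 -0.06 -0.02]
plate n 715 z [ 91.8 175.3 231. ] lat [544.7 545.7 546.4]
90 86 ax [251.9 256.4 261. ]
115 93 ax [251.9 256.5 260.9]
140 104 ax [251.9 256.5 260.8]
165 112 ax [251.9 256.1 260.6]
190 124 ax [251.8 256.3 260.8]
215 106 ax [251.9 256.2 260.6]
bar/tip ax [218.9 236.5 239.5]
pusher 59 [239.6 242.5 245.4] [509.  528.1]
```

```bash
python3 -m inch '{"xyz":[[-0.0013,0.0015,0],[-0.0027,0.003,0],[-0.0033,0.0037,0],[-0.0033,0.0037,0],[-0.0033,0.0037,0]],"delta_rot":[[0,0,0],[0,0,0],[0,0,0],[0,0,0],[0,0,0]],"hand":[1,1,1,1,1]}'
python3 -c "
from m import *
meas()" | sed -n 1p
python3 -m inch '{"xyz":[[-0.0007,0.0007,0],[-0.0013,0.0015,0],[-0.0013,0.0015,0],[-0.0013,0.0015,0]],"delta_rot":[[0,0,0],[0,0,0],[0,0,0],[0,0,0]],"hand":[1,1,1,1]}'
python3 -c "
from m import *
meas()" | sed -n 1p
python3 -m inch '{"xyz":[[-0.0007,0.0007,0],[-0.0013,0.0015,0],[-0.0013,0.0015,0],[-0.0013,0.0015,0]],"delta_rot":[[0,0,0],[0,0,0],[0,0,0],[0,0,0]],"hand":[1,1,1,1]}'
python3 -c "
from m import *
meas()"
```

```text
t: 12.0
tool_pos: [543.9, 149.6, 165.3]
tcp_rot: [0.934, 0.357, -0.0, 0.0]
force: [-0.6, 0.2, -2.2]
finger_gap: 0.107
gripper_force: 78.2
tcp ax,lat,z [251.1 505.2 165.3] F ax,lat,z [ 0.8 -0.  -2.1] T [ 0.01 -0.01  0.04]
t: 12.38
tool_pos: [542.9, 150.7, 165.4]
tcp_rot: [0.934, 0.356, 0.0, 0.0]
force: [0.9, -1.8, -2.5]
finger_gap: 0.106
gripper_force: 78.1
tcp ax,lat,z [249.5 505.2 165.4] F ax,lat,z [ 2.5 -0.1 -2.5] T [-0.5  -0.3   0.05]
t: 12.77
tool_pos: [541.4, 152.4, 165.4]
tcp_rot: [0.934, 0.356, 0.0, 0.0]
force: [2.0, -3.4, -2.5]
finger_gap: 0.106
gripper_force: 78.2
tcp ax,lat,z [247.3 505.1 165.4] F ax,lat,z [ 3.2 -0.8 -2.8] T [-0.75 -0.37  0.08]
plate n 771 z [ 91.9 173.2 230.7] lat [544.4 545.4 546. ]
90 88 ax [244.1 248.8 253.3]
115 100 ax [244.  248.5 253.1]
140 101 ax [244.  248.4 252.9]
165 117 ax [243.9 248.4 252.7]
190 124 ax [243.7 248.1 252.6]
215 109 ax [243.6 248.2 252.6]
bar/tip ax [221.7 257.5 259.1]
pusher 48 [237.4 239.9 243.2] [508.8 528.2]
```

Contact is at a plate centre of about 250 mm along the axis, and the pusher is now pressed about 2.3 mm. I need about 6 mm in total.

```bash
python3 -m inch '{"xyz":[[-0.0007,0.0007,0],[-0.0013,0.0015,0],[-0.002,0.0022,0],[-0.0026,0.0029,0],[-0.0026,0.0029,0],[-0.0026,0.0029,0]],"delta_rot":[[0,0,0],[0,0,0],[0,0,0],[0,0,0],[0,0,0],[0,0,0]],"hand":[1,1,1,1,1,1]}'
python3 -c "
from m import *
meas()
import time
"
```

```text
t: 13.32
tool_pos: [538.8, 155.3, 165.4]
tcp_rot: [0.934, 0.356, 0.0, 0.0]
force: [2.4, -4.4, -2.4]
finger_gap: 0.103
gripper_force: 78.3
tcp ax,lat,z [243.4 505.2 165.4] F ax,lat,z [ 4.2 -1.1 -2.7] T [-1.13 -0.51  0.06]
plate n 784 z [ 92.4 173.5 230.8] lat [544.4 545.4 546. ]
90 87 ax [240.3 244.8 249.3]
115 98 ax [240.2 244.7 249.3]
140 107 ax [240.  244.6 249.2]
165 114 ax [239.9 244.4 248.9]
190 125 ax [239.8 244.3 248.8]
215 110 ax [239.8 244.3 248.7]
bar/tip ax [220.2 257.4 259.1]
pusher 48 [233.6 236.  239.1] [509.2 528.8]
```

```bash
python3 -m inch '{"xyz":[[0,0,-0.002],[0,0,-0.004],[0,0,-0.006],[0,0,-0.008],[0,0,-0.009],[0,0,-0.009],[0,0,-0.009]],"delta_rot":[[0,0,0],[0,0,0],[0,0,0],[0,0,0],[0,0,0],[0,0,0],[0,0,0]],"hand":[1,1,1,1,1,1,1]}'
python3 -c "
from m import *
meas()"
python3 -m inch '{"xyz":[[0,0,-0.001],[0,0,-0.002],[0,0,-0.003],[0,0,-0.004],[0,0,-0.004],[0,0,-0.004]],"delta_rot":[[0,0,0],[0,0,0],[0,0,0],[0,0,0],[0,0,0],[0,0,0]],"hand":[1,1,1,1,1,1]}'
python3 -c "
from m import *
meas()"
```

```text
t: 13.95
tool_pos: [538.6, 155.6, 156.0]
tcp_rot: [0.934, 0.356, -0.0, 0.0]
force: [3.7, -2.7, -4.2]
finger_gap: 0.104
gripper_force: 78.2
tcp ax,lat,z [243.  505.3 156.1] F ax,lat,z [ 5.   0.8 -4.6] T [-0.74 -0.96  0.1 ]
plate n 760 z [ 83.3 167.3 221.6] lat [544.6 545.6 546.2]
90 87 ax [240.  244.3 248.9]
115 98 ax [239.6 244.4 249. ]
140 107 ax [239.7 244.2 248.7]
165 116 ax [239.5 244.1 248.6]
190 127 ax [239.4 243.9 248.6]
215 57 ax [239.5 243.9 248.3]
bar/tip ax [219.6 257.5 259.1]
pusher 45 [233.3 235.4 239.2] [509.3 528.5]
t: 14.5
tool_pos: [538.6, 155.5, 152.1]
tcp_rot: [0.934, 0.356, -0.0, -0.0]
force: [3.7, -2.7, -1.9]
finger_gap: 0.101
gripper_force: 78.5
tcp ax,lat,z [243.1 505.2 152.2] F ax,lat,z [ 5.3  0.3 -3.6] T [-0.78 -0.88  0.1 ]
plate n 754 z [ 79.  163.9 217.5] lat [544.5 545.5 546. ]
90 90 ax [239.8 244.3 248.9]
115 94 ax [239.8 244.6 249. ]
140 106 ax [239.8 244.1 248.7]
165 115 ax [239.5 244.2 248.6]
190 129 ax [239.6 243.9 248.6]
215 36 ax [239.4 243.7 248.1]
bar/tip ax [219.1 257.4 259. ]
pusher 48 [233.1 235.6 249.1] [509.4 528.3]
```

```bash
python3 -m inch '{"xyz":[[0,0,-0.001],[0,0,-0.0015],[0,0,-0.0015],[0,0,-0.0015]],"delta_rot":[[0,0,0],[0,0,0],[0,0,0],[0,0,0]],"hand":[1,1,1,1]}'
python3 -c "
from m import *
meas()"|head -2
python3 -m inch '{"xyz":[[0,0,-0.0005],[0,0,-0.001],[0,0,-0.001],[0,0,-0.001]],"delta_rot":[[0,0,0],[0,0,0],[0,0,0],[0,0,0]],"hand":[1,1,1,1]}'
python3 -c "
from m import *
meas()"|head -2
```

```text
t: 14.88
tool_pos: [538.7, 155.5, 150.8]
tcp_rot: [0.934, 0.356, -0.0, 0.0]
force: [2.6, -2.4, -1.0]
finger_gap: 0.104
gripper_force: 78.6
tcp ax,lat,z [243.2 505.2 150.7] F ax,lat,z [ 4.9  0.1 -2.1] T [-0.83 -0.78  0.03]
plate n 751 z [ 78.5 163.  216.4] lat [544.4 545.5 546.1]
t: 15.27
tool_pos: [538.8, 155.5, 149.8]
tcp_rot: [0.934, 0.356, 0.0, 0.0]
force: [3.0, -3.3, -1.4]
finger_gap: 0.103
gripper_force: 78.6
tcp ax,lat,z [243.2 505.2 149.8] F ax,lat,z [ 4.1 -1.1 -1. ] T [-0.9  -0.76  0.05]
plate n 741 z [ 76.5 163.  215.3] lat [544.5 545.6 546.1]
```

```bash
python3 -m inch '{"xyz":[[0,0,-0.0005],[0,0,-0.001],[0,0,-0.001],[0,0,-0.001],[0,0,-0.001]],"delta_rot":[[0,0,0],[0,0,0],[0,0,0],[0,0,0],[0,0,0]],"hand":[1,1,1,1,1]}'
python3 -c "
from m import *
meas()"|head -2
```

```text
t: 15.73
tool_pos: [538.9, 155.5, 149.7]
tcp_rot: [0.934, 0.356, 0.0, -0.0]
force: [-0.0, -3.9, 9.5]
finger_gap: 0.1
gripper_force: 80.5
tcp ax,lat,z [243.2 505.3 149.6] F ax,lat,z [ 2.7 -2.8 10.2] T [-0.93  0.16  0.08]
plate n 741 z [ 77.2 163.2 215.1] lat [544.5 545.5 546. ]
```

The plate rests on the notch floor, with 10 N up. I'll ease the load off, settle it outward against the tip, then let go.

```bash
python3 -m inch '{"xyz":[[0,0,0.0006],[0,0,0.0009],[0.0005,-0.0006,0.0009],[0.001,-0.0011,0.0009],[0.001,-0.0011,0.0009],[0.001,-0.0011,0.0009]],"delta_rot":[[0,0,0],[0,0,0],[0,0,0],[0,0,0],[0,0,0],[0,0,0]],"hand":[1,1,1,1,1,1]}'
python3 -c "
from m import *
meas()"
```

```text
t: 16.28
tool_pos: [539.4, 154.7, 149.7]
tcp_rot: [0.934, 0.357, -0.0, -0.0]
force: [0.1, -0.7, 3.2]
finger_gap: 0.103
gripper_force: 79.4
tcp ax,lat,z [244.2 505.3 149.7] F ax,lat,z [ 0.9 -1.9  4.7] T [-0.34  0.11  0.08]
plate n 747 z [ 76.6 163.5 215.1] lat [544.6 545.6 546.1]
90 90 ax [240.8 245.4 249.9]
115 97 ax [240.7 245.2 249.7]
140 102 ax [240.8 245.3 249.7]
165 117 ax [240.6 245.1 249.7]
190 149 ax [240.5 245.1 249.7]
bar/tip ax [220.4 257.4 258.9]
pusher 47 [234.3 236.7 250.2] [508.6 528.4]
```

```bash
python3 -m inch '{"xyz":[[0,0,0],[0,0,0],[0,0,0],[0,0,0],[0,0,0],[0,0,0],[0,0,0],[0,0,0],[0,0,0],[0,0,0]],"delta_rot":[[0,0,0],[0,0,0],[0,0,0],[0,0,0],[0,0,0],[0,0,0],[0,0,0],[0,0,0],[0,0,0],[0,0,0]],"hand":[0.75,0.7,0.6,0.5,0.4,0.3,0.2,0.1,0.1,0.1]}' 20
python3 -c "
from m import *
meas()"
```

```text
t: 17.17
tool_pos: [539.7, 154.4, 149.7]
tcp_rot: [0.934, 0.356, 0.0, 0.0]
force: [-0.0, -0.4, 0.2]
finger_gap: 0.451
gripper_force: 0.0
tcp ax,lat,z [244.7 505.2 149.7] F ax,lat,z [-1.1  0.   0.2] T [-0.01 -0.   -0.02]
plate n 741 z [ 76.6 162.7 215.4] lat [544.6 545.6 546.2]
90 93 ax [241.8 246.6 251.2]
115 97 ax [241.8 246.3 250.8]
140 106 ax [241.9 246.4 250.9]
165 111 ax [241.9 246.5 250.8]
190 146 ax [241.7 246.3 250.9]
215 10 ax [242.3 245.9 248.5]
bar/tip ax [221.5 257.1 258.9]
pusher 46 [235.6 237.8 240.3] [508.6 528.5]
```

It hangs against the tip, upright. I'll retreat straight up and take a final look.

```bash
python3 -m inch '{"xyz":[[0,0,0.005],[0,0,0.015],[0,0,0.03],[0,0,0.05],[0,0,0.07],[0,0,0.09],[0,0,0.11],[0,0,0.13],[0,0,0.14],[0,0,0.14],[0,0,0.14],[0,0,0.14]],"delta_rot":[[0,0,0],[0,0,0],[0,0,0],[0,0,0],[0,0,0],[0,0,0],[0,0,0],[0,0,0],[0,0,0],[0,0,0],[0,0,0],[0,0,0]],"hand":[0.1,0.1,0.1,0.1,0.1,0.1,0.1,0.1,0.1,0.1,0.1,0.1]}'
python3 - <<'E'
from m import *
meas();p=meas();cv2.imwrite("pics/f.png",cv2.resize(p[60:340,200:480],(600,600)))
E
```

```text
t: 18.22
tool_pos: [539.1, 154.4, 288.8]
tcp_rot: [0.934, 0.357, -0.001, -0.0]
force: [-0.4, 0.3, -0.4]
finger_gap: 0.449
gripper_force: 0.0
tcp ax,lat,z [244.2 504.7 288.6] F ax,lat,z [-0.3  0.3 -0.7] T [ 0.02 -0.02  0.02]
plate n 740 z [ 76.7 163.1 215.3] lat [544.6 545.6 546.2]
90 90 ax [241.8 246.2 251.1]
115 95 ax [241.8 246.3 250.8]
140 107 ax [241.8 246.5 250.9]
165 112 ax [241.9 246.4 250.9]
190 145 ax [241.8 246.3 250.9]
215 6 ax [241.7 243.6 248.3]
bar/tip ax [220.4 257.4 259.1]
pusher 45 [235.7 237.9 240.4] [509.2 528.6]
tcp ax,lat,z [244.2 504.7 288.6] F ax,lat,z [-0.1 -0.5 -0.5] T [ 0.01 -0.05 -0.02]
plate n 741 z [ 76.9 163.5 215.3] lat [544.5 545.5 546.2]
90 88 ax [241.8 246.5 251.1]
115 96 ax [241.8 246.4 250.8]
140 108 ax [241.9 246.4 250.9]
165 116 ax [241.9 246.4 250.9]
190 139 ax [241.7 246.2 250.9]
215 11 ax [242.3 247.7 250.3]
bar/tip ax [219.9 257.  258.9]
pusher 45 [235.6 237.9 240.3] [508.5 528.2]
```

View pics/f.png

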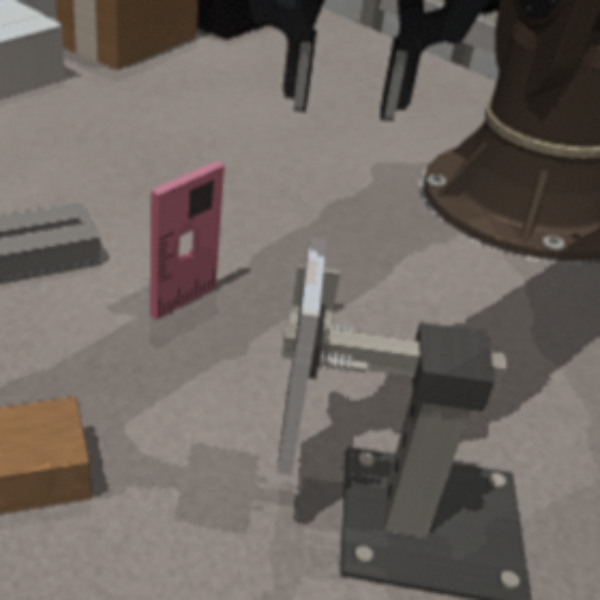

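The picture shows the gauge hanging edge-on between the tip (290,335) and the pusher (318,365), upright and still. The gripper is clear above it.

```bash
python3 -c "
from cell import *
print(finish_job())"
```

```text
the job is handed in; nothing more can be done
None
```

The aluminium gauge hangs in the hook's notch, upright and still with its graduated face outward, and the job is handed in at about 18 s. The cameras put the fingertips about 35 mm above the reported TCP, so my first grasp closed just above the plate without touching it, and I corrected for that offset from then on.

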